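# Seat a sharpening stone on its spacer strips

### The job

The sharpening stone clamped in the holder on the worktop sits too high, so the two spacer strips under it are loose. Press the stone down firmly but without slamming it, working its ends, until both its feet are tight on the strips; take your hand off, then give the tab of the blue strip and after it the tab of the red strip a light push away from you, to check that neither slides any more. Both strips must stay where they lie, and the mugs and the cup must be left alone.

Things in the scene. Friction and masses are not known exactly. Their poses are not given: they have to be found in the camera images.
- stone_holder: Grey sharpening-stone holder fixed to the worktop: base plate 120 (x) x 250 (y) x 14 mm; dark steel end jaws 18 mm thick, 104.5 mm either side of the middle along y, tops 52 mm above the worktop; clamp screw with black knob on the +y end; 4 mm ribs guide each strip along x. Origin: centre of the underside. x points away from the robot, y along the stone.
- whetstone: Sharpening stone (red-brown below, white above), 60 (x) x 180 (y) x 28 (z) mm, 0.4 to 0.65 kg, ends clamped by the jaws. Origin: centre of its bare underside. It only moves up and down and rocks lengthwise, held by jaw friction, and stays where left. Under each end is a round black screw foot, set 2 to 10 mm high, unequally: nobody knows how far down each end must go. It starts 4 to 17 mm clear of the strips.
- stone_left_end (a point): On the stone's top face, on its centre line, 65 mm from the middle to the holder's +y; press here. Tight, it lies 51 to 61 mm above the worktop. The stone yields at about 3 to 13 N until one end bears hard on its strip, the other end then at 9 to 17 N; 20 to 25 N at each end in turn leaves it tight. Over 55 N, even for an instant, counts as slamming.
- stone_right_end (a point): The same, 65 mm from the middle to the holder's -y. Pressing in the middle takes 20 to 30 N to bring both ends down.
- strip_blue: Loose aluminium strip, 145 (x) x 16 (y) x 8 (z) mm, 0.1 kg, on the holder's base plate (14 mm above the worktop) along the holder's x under one end of the stone, 60 mm from the middle (left or right varies). Origin: on its underside; bar from x = -90 to +55 mm. Its front end, before the holder, carries a blue tab 8 (x) x 24 (y) x 32 (z) mm, x = -90 to -82 mm.
- strip_red: The same kind of strip with a red tab, under the other end of the stone.
- strip_blue_tab (a point): Middle of the front (-x) face of the blue tab, 20 mm above the strip's underside: where to push it, along the holder's +x, with 2 to 5 N. A loose strip slides at under 1.5 N; moved more than 6 mm it counts as slid away.
- strip_red_tab (a point): The same point on the red tab.
- mug_blue: Loose blue mug, 80x109x90 mm, a bystander behind and left of the holder; origin at the centre of its underside.
- mug_yellow: Loose yellow mug with red spots, 104x80x95 mm, a bystander right of the holder; origin at the centre of its underside.
- cup_rose: Loose rose cup without handle, 58 mm wide, 70 mm high, a bystander behind the holder; origin at the centre of its underside.
Things that resemble listed ones, but are neither listed nor needed, are in the scene too. Leave any purple look-alike of the strip_red alone.

How it is judged:
On the way, in this order (a step that is already met when the one before it is completed fails the run):
1. the stone bears on both strips by more than 1.5 N each with the hand off it (contact force between whetstone and strip_blue above 1.5 N and contact force between whetstone and strip_red above 1.5 N and distance of each of strip_blue, strip_red from where it was at the start of the episode below 0.006 m and contact force between the fingers and whetstone below 0.2 N), for 0.2 s.
2. the blue strip is pushed at with more than 2 N and holds, the stone tight (all of step 1 and contact force between the fingers and strip_blue above 2 N), for 0.1 s.
3. then the red strip is pushed at with more than 2 N and holds, the stone tight (all of step 1 and contact force between the fingers and strip_red above 2 N), for 0.1 s.
At the end, for the whole second after the job is handed in: The stone bears on each strip by more than 1.5 N by itself, and each strip lies at rest within 6 mm of where it was at the start (contact force between whetstone and strip_blue above 1.5 N and contact force between whetstone and strip_red above 1.5 N and distance of each of strip_blue, strip_red from where it was at the start of the episode below 0.006 m and linear speed of each of strip_blue, strip_red below 0.01 m/s); the robot touches nothing.
It fails at once if the stone is slammed: pressed with more than 55 N (contact force between any of the fingers, the arm and whetstone above 55 N).
It fails at once if the blue mug is moved more than 20 mm (distance of mug_blue from where it was at the start of the episode above 0.02 m).
It fails at once if the yellow mug is moved more than 20 mm (distance of mug_yellow from where it was at the start of the episode above 0.02 m).
It fails at once if the rose cup is moved more than 20 mm (distance of cup_rose from where it was at the start of the episode above 0.02 m).
It also fails if it takes over 72 s, if anything falls off the work surface, if the arm or the gripper's body presses on something with over 40 N, if the wrist force passes 120 N, or if a joint passes its speed limit or range.

### The arm

A 6-joint arm with a two-finger parallel gripper is mounted at the origin on a cart in front of the work surface, level with it; the furniture and walls round the work are solid. World frame = base frame: x ahead of the robot, y to its left, z up, the work surface at z = 0. Lengths are in m, angles in rad, forces in N, time in s.
With the tool pointing down it reaches from about 0.225 to 0.875 m from the base axis. Payload 3.4 kg.
Tool frame: the origin (TCP) lies at the very end of the fingers, on their centre line; the grasp point (between the pads) lies 19 mm behind it (env.grip_point_offset is the distance from the TCP to the grasp point, in m); z points along the fingers, y is the line along which they close (so a half turn about z gives the same grasp; the last joint's range is limited). The gripper opens to 85 mm and grips with 20 to 120 N. Pads are 22 mm wide; open, the fingers measure 114 mm over their backs; the gripper's body (76 mm by 85 mm) begins 54 mm behind the grasp point. The pads swing forward as they close: fully open they stand 13 mm farther back than shut.
Start: joints at [-1.384, 0.276, 1.505, -0, 1.361, -0.121], TCP at [0.174, -0.548, 0.231] pointing down, gripper open.
Joint ranges: [-2.89, 2.89], [-0.75, 2.08], [0.22, 2.7], [-1.18, 4.32], [0.11, 2.71], [-2.7, 2.7]. Speed limits (rad/s): [2.57, 2.57, 3.14, 3.14, 3.14, 3.14].

### API

Orientations are given as [roll, pitch, yaw] about the fixed x, y, z axes, in that order (R = Rz(yaw) Ry(pitch) Rx(roll)).
In Python, from station import env, sense, viewer gives the robot as it stands. Calls block until the motion is done:
- env.move_ptp(position, orientation): joint-space move of the TCP to a pose.
- env.move_straight(position, frame=None, feed=0.15, force_limit=None): straight line of the TCP; frame=None keeps the orientation; feed is the mean speed in m/s. With force_limit (N) it stops when the force on the tool has changed by that much, and returns True; else False.
- env.movej(angles): joint-space move.
- env.release() and env.clamp(grasp_force=None): open the fingers fully, or close them until they stop; grasp_force is the grip in N (None keeps the last).
- env.wait(seconds).
- env.inverse_kinematics(position, orientation): joint angles nearest the present ones, or None.
- sense(): the state.
- viewer.camera(name): name is "side" or "top"; returns a dict with "color" (400x640x3 uint8, blue, green, red), "fx", "fy", "cx", "cy" (pixels), "k1" (the pictures are not rectified: a ray, as slopes to the right and down, at radius r is drawn at 1 + k1 r^2 times it, then the intrinsics apply), "position" and "attitude" of the camera in the world. Camera axes: x right, y down, z forward; pixel columns grow to the right and rows downward; lengths in m; the calibration is good to about 2 mm. A picture is of the moment at which its call begins. There is no depth.
A pose or a line that the arm cannot do raises env.Unreachable and nothing moves.
- env.finish_job(): hands the job in; it is judged then, once.
The state is a dict: "time": time; "joints": joint angles; "dq": joint speeds; "tau": joint torques, N m; "position": TCP position; "eef_rot": TCP orientation; "wrist_force": force on the tool from outside, world axes, zero at the start; "torque": the same for the moment, N m; "grip_width": opening from 0.0 (shut) to 1.0 (fully open); "gripper_force": force on a finger pad.
Only numpy, scipy, OpenCV 4.12 (cv2) and the standard library are available. Lean on these libraries where they do the work, as an engineer would, in place of code of your own. Each camera call takes 0.05 s, during which the arm holds its last target. There are 200 camera calls.

## Working session

There is one attempt and no reset: what is moved stays moved. The work goes in short steps, each a Python script; the robot and the scene stay as the last script left them, time stands still between calls to the robot, and variables do not carry over. Pictures are saved under pics/ and viewed, at most 10 in all, crops included, and the job is handed in when it is done.

```bash
mkdir -p pics; ls; python3 - <<'E'
from station import env,sense,viewer
import cv2
for n in("top","side"):
    c=viewer.camera(n); cv2.imwrite(f"pics/{n}0.png",c["color"])
    print(n,{k:v for k,v in c.items() if k!="color"})
s=sense();print(s)
E
```

```text
pics
top {'fx': 389.210056544587, 'fy': 389.210056544587, 'cx': 318.4173416681267, 'cy': 198.44356775313528, 'k1': -0.005106434187667645, 'position': array([ 0.41619443, -0.0849816 ,  1.01086239]), 'attitude': array([-2.95659148,  0.02781967, -1.58518537])}
side {'fx': 368.0324666840249, 'fy': 368.0324666840249, 'cx': 318.87620015185433, 'cy': 205.28687886117297, 'k1': -0.06768707029315982, 'position': array([ 0.51838445, -1.15639257,  0.6535236 ]), 'attitude': array([-2.06962297,  0.00257458, -0.06996987])}
{'time': 0.1, 'joints': array([-1.38398614e+00,  2.76518186e-01,  1.50600781e+00,  4.75197752e-05,
        1.36070116e+00, -1.20976682e-01]), 'dq': array([-3.90869026e-04, -1.68207975e-04, -2.51200104e-03, -2.26588076e-05,
        4.17512282e-04,  1.13609280e-03]), 'tau': array([ 1.48324489e-03, -4.17700052e+01, -2.46405101e+01, -1.34341976e-04,
        5.79892279e-03, -9.01500272e-06]), 'position': array([ 0.17413227, -0.54750532,  0.23053344]), 'eef_rot': array([-3.13997570e+00, -2.43374090e-04,  3.07776722e-01]), 'wrist_force': array([ 0.56918855, -0.4881736 , -0.58233972]), 'torque': array([ 0.02575561,  0.00594451, -0.05294455]), 'gripper_force': 0.0, 'grip_width': 1.0005397998970262}
```

View pics/top0.png

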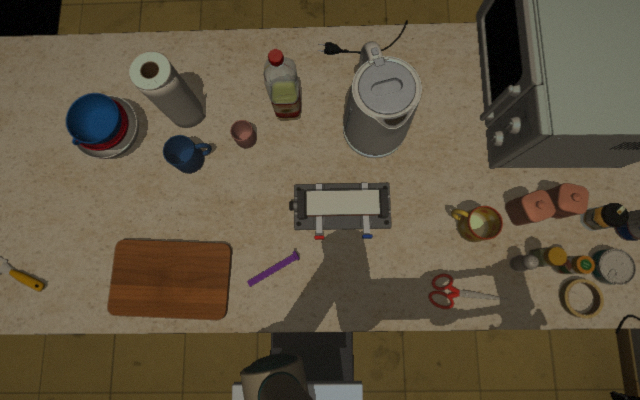

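View pics/side0.png

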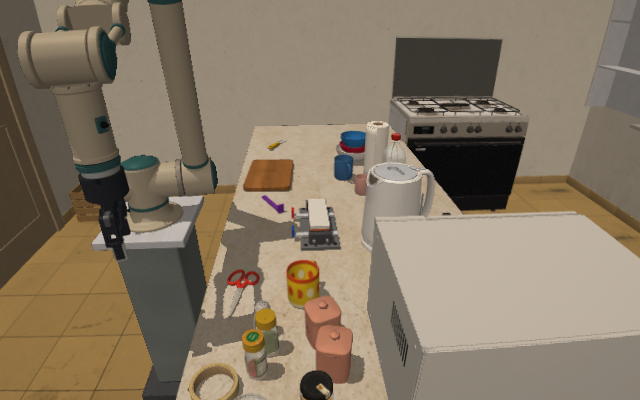

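The top view shows the holder around (341,206), with the knob on the left (+y). The white stone top is in the middle, the red tab at (320,236), the blue tab at (367,235), and the purple decoy at (273,268). The mugs are well clear. Next I'll measure the stone and tabs.

```bash
cat > h.py <<'E'
import numpy as np, cv2
from scipy.spatial.transform import Rotation as Ro
from station import env,sense,viewer
def rays(c,uv):
    uv=np.array(uv,float).reshape(-1,1,2)
    K=np.array([[c["fx"],0,c["cx"]],[0,c["fy"],c["cy"]],[0,0,1]])
    p=cv2.undistortPoints(uv,K,np.array([c["k1"],0,0,0])).reshape(-1,2)
    return np.c_[p,np.ones(len(p))]@Ro.from_euler("xyz",c["attitude"]).as_matrix().T
def plane(c,uv,z):
    d=rays(c,uv);o=c["position"];return o+d*((z-o[2])/d[:,2])[:,None]
def tri(c1,u1,c2,u2):
    d=[rays(c1,u1)[0],rays(c2,u2)[0]];o=[c1["position"],c2["position"]];A=0;b=0
    for di,oi in zip(d,o):
        di=di/np.linalg.norm(di);P=np.eye(3)-np.outer(di,di);A=A+P;b=b+P@oi
    return np.linalg.solve(A,b)
def blob(m,box):
    x0,y0,x1,y1=box;q=np.zeros_like(m);q[y0:y1,x0:x1]=m[y0:y1,x0:x1]
    cs,_=cv2.findContours(q,cv2.RETR_EXTERNAL,cv2.CHAIN_APPROX_NONE)
    return max(cs,key=cv2.contourArea)
E
python3 - <<'E'
from h import *
t=viewer.camera("top");s=viewer.camera("side")
H=lambda c:cv2.cvtColor(c["color"],cv2.COLOR_BGR2HSV)
white=lambda c:cv2.inRange(H(c),(0,0,120),(180,70,255))
def col(c,k):
    h=H(c)
    return cv2.inRange(h,(100,120,40),(125,255,255)) if k=="blue" else cv2.inRange(h,(0,140,60),(8,255,255))|cv2.inRange(h,(172,140,60),(180,255,255))
c=blob(white(t),(300,186,385,220));r=cv2.minAreaRect(c);B=cv2.boxPoints(r);print(r,cv2.contourArea(c))
P=plane(t,B,.068);print(P.round(4),P.mean(0))
for a,b in((0,1),(1,2)):print(np.linalg.norm(P[a]-P[b]),P[b]-P[a])
for k in("red","blue"):
    bt=blob(col(t,k),(305,225,385,245));bs=blob(col(s,k),(285,200,312,245))
    rt=cv2.boundingRect(bt);rs=cv2.boundingRect(bs)
    print(k,rt,rs)
    for z in(.046,.030):print(z,plane(t,[[rt[0],rt[1]+rt[3]],[rt[0]+rt[2],rt[1]+rt[3]],[rt[0]+rt[2]/2,rt[1]+rt[3]/2]],z).round(4))
    ct=np.array([rt[0]+rt[2]/2,rt[1]+rt[3]/2]);cs=np.array([rs[0]+rs[2]/2,rs[1]+rs[3]/2]);print("tri",tri(t,ct,s,cs))
im=np.vstack([cv2.resize(t["color"][170:250,270:410],None,fx=5,fy=5,interpolation=cv2.INTER_CUBIC)]);cv2.imwrite("pics/ct.png",im)
cv2.imwrite("pics/cs.png",cv2.resize(s["color"][190:255,280:350],None,fx=8,fy=8,interpolation=cv2.INTER_CUBIC))
E
```

```text
((342.8241882324219, 202.03286743164062), (23.309247970581055, 72.1037826538086), 88.87670135498047) 1599.5
[[ 0.6122 -0.0322  0.068 ]
 [ 0.6122 -0.2101  0.068 ]
 [ 0.5541 -0.2087  0.068 ]
 [ 0.5539 -0.0328  0.068 ]] [ 0.58308604 -0.12094526  0.068     ]
0.17794917605756785 [-2.36531981e-05 -1.77949174e-01  0.00000000e+00]
0.058048174867488 [-0.058032    0.00137037  0.        ]
red (314, 236, 10, 4) (292, 207, 2, 11)
0.046 [[ 0.4928 -0.0483  0.046 ]
 [ 0.4924 -0.073   0.046 ]
 [ 0.4975 -0.0607  0.046 ]]
0.03 [[ 0.4941 -0.0477  0.03  ]
 [ 0.4937 -0.0728  0.03  ]
 [ 0.4989 -0.0603  0.03  ]]
tri [ 0.50191542 -0.06015313  0.03007498]
blue (363, 235, 9, 3) (292, 226, 2, 11)
0.046 [[ 0.4957 -0.1694  0.046 ]
 [ 0.4953 -0.1915  0.046 ]
 [ 0.4992 -0.1806  0.046 ]]
0.03 [[ 0.497  -0.1708  0.03  ]
 [ 0.4967 -0.1933  0.03  ]
 [ 0.5006 -0.1822  0.03  ]]
tri [ 0.50222122 -0.18195969  0.03114976]
```

View pics/ct.png

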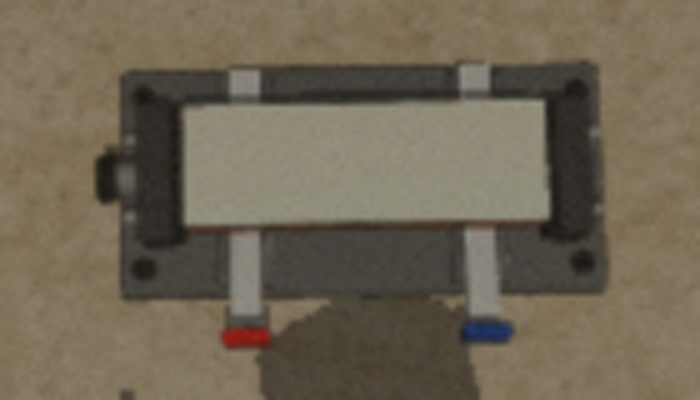

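View pics/cs.png

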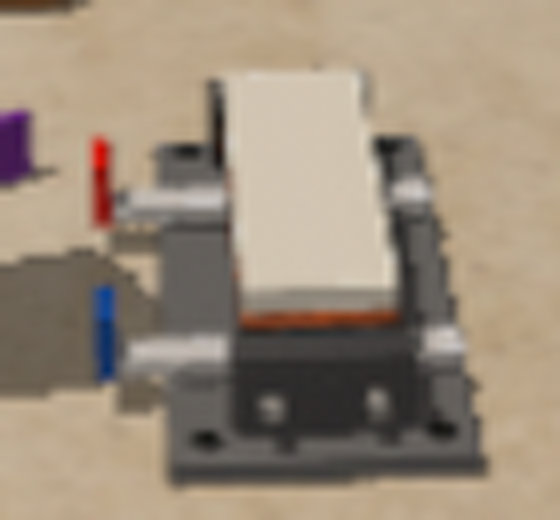

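The views agree. The stone's centre is at (0.583, -0.121) and it measures 178x58 mm in the image against 180x60 real, with yaw about 0. The tab centres triangulate to z≈0.030, as expected. The red tab is at y≈-0.060 and the blue one at y≈-0.181, 60 mm either side of the middle. I'll press the ends now.

```bash
cat >> h.py <<'E'
D=[np.pi,0,0]
def rep(l):
    s=sense();print(l,round(s["time"],2),s["position"].round(4),s["wrist_force"].round(2),flush=True)
def press(y,z0,lim,feed=.012,x=.583):
    env.move_straight([x,y,z0],feed=.15)
    hit=env.move_straight([x,y,.046],feed=feed,force_limit=lim);rep(f"hit {hit}")
    env.wait(.2);rep("held")
    env.move_straight([x,y,z0],feed=.08)
E
python3 - <<'E'
from h import *
env.clamp(20)
env.move_ptp([.583,-.056,.16],D);rep("above")
env.move_straight([.583,-.056,.09],feed=.1)
press(-.056,.085,22)
press(-.186,.085,22)
E
```

```text
above 3.26 [ 0.583  -0.0569  0.1601] [-0.37  0.23 -0.57]
hit True 6.53 [ 0.5831 -0.056   0.0582] [-0.9  -0.    3.61]
held 6.73 [ 0.583  -0.056   0.0582] [-0.32  0.63  5.93]
hit True 10.84 [ 0.583  -0.1874  0.0526] [-1.2  -0.45  4.31]
held 11.04 [ 0.5831 -0.1874  0.0526] [-0.78 -0.47  4.39]
```

```bash
python3 - <<'E'
from h import *
press(-.056,.07,24)
press(-.186,.07,24)
press(-.056,.07,24)
press(-.186,.07,24)
env.move_straight([.583,-.121,.12],feed=.15)
E
```

```text
hit True 13.81 [ 0.583  -0.0559  0.0587] [-1.25 -0.49  5.76]
held 14.01 [ 0.583  -0.0559  0.0588] [-0.87 -0.38  4.9 ]
hit True 16.85 [ 0.583  -0.186   0.0527] [-0.55 -0.39  5.27]
held 17.05 [ 0.583  -0.186   0.0526] [-0.14  1.24  5.04]
hit True 19.62 [ 0.583  -0.0559  0.0588] [-1.32  0.12  5.44]
held 19.82 [ 0.583  -0.0559  0.0588] [-0.29 -0.06  4.46]
hit True 22.66 [ 0.583  -0.186   0.0527] [-1.22  0.19  4.66]
held 22.86 [ 0.583  -0.186   0.0527] [-1.1   0.23  5.09]
```

The ends settle repeatably at 58.8 and 52.7 mm, inside the expected 51–61 mm, so both feet are tight. Next is the blue tab, then the red.

```bash
cat >> h.py <<'E'
def fx(n=8):
    v=[]
    for _ in range(n): env.wait(.02);v.append(sense()["wrist_force"][0])
    return np.mean(v)
def push(y,z=.025):
    env.move_straight([.462,y,.12],feed=.15);env.move_straight([.462,y,z],feed=.1)
    env.wait(.2);f0=fx()
    hit=env.move_straight([.495,y,z],feed=.008,force_limit=3);rep(f"hit {hit}")
    x=x0=sense()["position"][0];print("f",f0,fx()-f0)
    ok=False
    for i in range(12):
        f=f0-fx()
        print(round(x,4),round(f,2))
        if f>2.9: ok=True;break
        x+=.0003;env.move_straight([x,y,z],feed=.01)
    if ok: env.wait(.3)
    rep(f"ok {ok}")
    env.move_straight([.462,y,z],feed=.05);env.move_straight([.462,y,.12],feed=.15)
    return ok
E
python3 - <<'E'
from h import *
push(-.181)
E
```

```text
hit True 29.28 [ 0.4873 -0.1808  0.0246] [0.5  0.4  0.57]
f 0.15857353133906282 -0.21540901115241642
0.4873 0.22
0.4876 0.06
0.4879 1.39
0.4882 3.32
ok True 31.0 [ 0.4877 -0.181   0.025 ] [-4.98 -1.06  3.74]
```

```bash
python3 - <<'E'
from h import *
push(-.060)
env.move_straight([.43,-.06,.2],feed=.15);rep("away")
s=viewer.camera("top");t=s["color"]
cv2.imwrite("pics/end.png",cv2.resize(t[170:250,270:410],None,fx=5,fy=5,interpolation=cv2.INTER_CUBIC))
E
```

```text
hit True 37.67 [ 0.4865 -0.0599  0.0246] [-0.45  0.61  0.01]
f -0.2067116512032511 0.32117207645142865
0.4865 -0.12
0.4868 -0.23
0.4871 0.52
0.4874 2.32
0.4877 4.59
ok True 39.77 [ 0.4869 -0.06    0.0249] [-5.04 -1.16  4.56]
away 41.94 [ 0.4296 -0.0599  0.1991] [-0.02 -0.05 -0.62]
```

View pics/end.png

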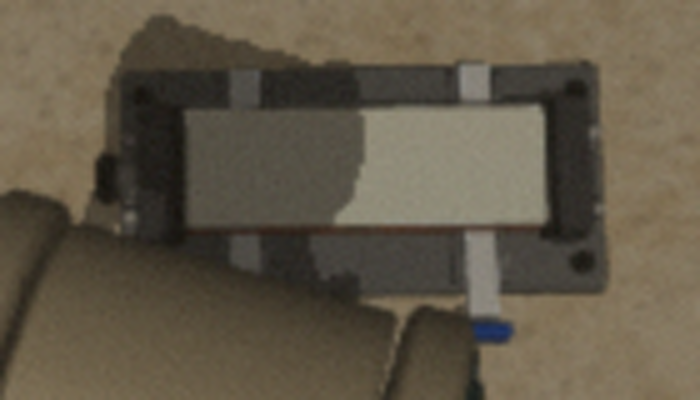

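The strips' rear ends and the blue tab sit at the same pixels as before: red rear end (245,85), blue rear end (475,80), blue tab (493,331). The arm hides the red tab. Both tabs held at more than 2.9 N without moving, so I'm handing it in.

```bash
python3 -c "
from h import *
print(env.finish_job())"
```

```text
the job is handed in; nothing more can be done
None
```

I pressed the stone down until both ends stopped moving, then pushed the blue tab and after it the red tab at about 3 to 5 N; neither strip slid, and the job is handed in, though no verdict came back.

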